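# Stack a sprocket set on the hub stand

### The job

Build up the sprocket set on the splined post of the hub stand: first the large sprocket, then the plain spacer sleeve, then the small sprocket, and the hex lock nut on top, each slid over the post and lying flat on the one below. The nut only needs to be set on, not turned. Leave the black cup and the red lockring tool where they are.

Things in the scene. Friction and masses are not known exactly. Their poses are not given: they have to be found in the camera images.
- hub_stand: fixed bench stand: round dark foot 90 mm across and 12 mm high, on it a bare metal shoulder 46 mm across up to 24 mm, then a splined upright post 30 mm across up to 76 mm, tapering to 18 mm across at its end 82 mm above the bench. Origin at the centre of the underside, z up along the post
- stand_seat (a point): the point on the post's axis at the level of the shoulder's top face, 24 mm above the stand's underside, where the lowest part comes to rest; z up
- large_sprocket: loose steel 14-tooth sprocket lying flat, 62 mm across the tooth tips, with a round 34 mm bore; a boss 41 mm across and 9 mm high below, the 6 mm thick toothed plate above it (from 9 to 15 mm), 15 mm high in all, about 0.1 kg. Origin at the centre of the underside, on the bore's axis, z up
- spacer_sleeve: loose plain aluminium sleeve (short tube) standing on its end, 42 mm outside diameter, 34 mm bore, 14 mm high, about 0.05 kg; either end may be down. Origin at the centre of the underside, z up along the bore
- small_sprocket: loose steel 11-tooth sprocket lying flat, 50 mm across the tooth tips, with a round 34 mm bore; a boss 41 mm across and 7 mm high below, the 5 mm thick toothed plate above it (from 7 to 12 mm), 12 mm high in all, about 0.07 kg. Origin at the centre of the underside, on the bore's axis, z up
- hex_lock_nut: loose steel hexagonal nut lying flat, 46 mm across flats (53 mm across corners), smooth 34 mm bore, 12 mm high, about 0.08 kg. Origin at the centre of the underside, z up; its x axis points through the middle of a flat, flats every 60 degrees
- black_cup: bystander: small open black cup, 57 mm across the rim, 50 mm high, stands loose on the bench. Origin at the centre of the underside
- lockring_tool: bystander: red star-shaped lockring tool, 66 x 68 mm, 30 mm high, lies loose on the bench. Origin at the centre of the underside
Mind the look-alikes: they are no part of the job. Leave any green or yellow look-alike of the large_sprocket alone. Leave any purple or yellow look-alike of the hex_lock_nut alone.

How it is judged:
By the outcome, as a careful person would: the job done as asked, in the order asked, and still so for the second after the job is handed in, with the robot touching nothing.
It also fails if it takes over 99 s, if anything falls off the work surface, if the arm or the gripper's body presses on something with over 40 N, if the wrist force passes 120 N, or if a joint passes its speed limit or range.

### The arm

A 6-joint arm with a two-finger parallel gripper is mounted at the origin on a cart in front of the work surface, level with it; the furniture and walls round the work are solid. World frame = base frame: x ahead of the robot, y to its left, z up, the work surface at z = 0. Lengths are in m, angles in rad, forces in N, time in s.
With the tool pointing down it reaches from about 0.3 to 0.875 m from the base axis. Payload 6.4 kg.
Tool frame: the origin (TCP) lies at the very end of the fingers, on their centre line; the grasp point (between the pads) lies 19 mm behind it; z points along the fingers, y is the line along which they close (so a half turn about z gives the same grasp; the last joint's range is limited). The gripper opens to 85 mm and grips with 20 to 120 N. Pads are 22 mm wide; open, the fingers measure 114 mm over their backs; the gripper's body (76 mm by 85 mm) begins 54 mm behind the grasp point. The pads swing forward as they close: fully open they stand 13 mm farther back than shut.
Start: joints at [0.995, 0.181, 1.607, -0, 1.354, -0.206], TCP at [0.208, 0.536, 0.196] pointing down, gripper open.
Joint ranges: [-2.99, 2.99], [-0.89, 2.07], [0.3, 2.58], [-1.14, 4.28], [0, 2.63], [-3.12, 3.12]. Speed limits (rad/s): [2.57, 2.57, 3.01, 3.14, 3.14, 3.14].

### API

Orientations are given as a unit quaternion [w, x, y, z].
In Python, from bench import ctrl gives the robot as it stands.
- The arm moves only by the tool jog_arm, never from a script. Its argument "series" is a list that holds one entry, the list of rows, each a list of 7 numbers: the shift along the tool's x, y, z in mm, then the turn, a rotation vector about the tool's x, y, z in rad, then the finger opening in mm, from 0 to 85.4. In form: [[[tx, ty, tz, rx, ry, rz, gripper], ...]]. A call has exactly 10 rows; each row shifts and turns the commanded pose from where the row before left it, along the tool's axes as they then stand; what a row does not reach is not made up. A row lasts 1/10 s, in which the tool goes at most 50 mm and 8.59 degrees, less where a joint would pass 70% of its speed; a pose out of reach is approached as far as the arm can. A call with a gripper value outside its range is refused whole. The fingers move at their own pace and stop on an object; the grip force is fixed at half the most. Time passes only in rows, so rows that do not move let the fingers close, or fill a call up. It gives the time, the measured TCP pose, the force, the opening and the grip force at its end, in the units of the state.
- ctrl.get_obs(): the state, without advancing time (a new reading comes with each control period).
- ctrl.camera(name): name is "scene" or "side" or "wrist"; returns a dict with "frame" (384x512x3 uint8, blue, green, red), "z_map" (384x512 float32, m along the optical axis (not along the pixel's ray), 0 where there is no reading), "fx", "fy", "cx", "cy" (pixels), "k1" (the pictures are not rectified: a ray, as slopes to the right and down, at radius r is drawn at 1 + k1 r^2 times it, then the intrinsics apply), "xyz" and "rotation" of the camera in the world. Camera axes: x right, y down, z forward; pixel columns grow to the right and rows downward; lengths in m; the calibration is good to about 2 mm. A picture is of the moment at which its call begins.
- ctrl.hand_in(): hands the job in; it is judged then, once.
The state is a dict: "time_s": time; "q": joint angles; "dq": joint speeds; "joint_efforts": joint torques, N m; "eef_pos": TCP position; "eef_rot": TCP orientation; "wrist_force": force on the tool from outside, world axes, zero at the start; "torque": the same for the moment, N m; "opening": opening from 0.0 (shut) to 1.0 (fully open); "grasp_force": force on a finger pad.
Only numpy, scipy, OpenCV 4.12 (cv2) and the standard library are available. Lean on these libraries where they do the work, as an engineer would, in place of code of your own. Each camera call takes 0.05 s, during which the arm holds its last target. There are 200 camera calls.

## Working session

There is one attempt and no reset: what is moved stays moved. The work goes in short steps, Python scripts to look and compute and a tool call to move; the robot and the scene stay as the last step left them, time stands still between calls to the robot, and variables do not carry over. Pictures are saved under pics/ and viewed, at most 14 in all, crops included, and the job is handed in when it is done.

Besides the shell and the picture viewer there is one more tool, called after "Request:" as name(argument=value, ...) on one line, values as JSON. jog_arm: Moves the arm, as the interface text tells. Its arguments: {"type":"object","properties":{"series":{"type":"array"}},"required":["series"]}

```bash
mkdir -p pics; ls; cat > h.py <<'E'
import numpy as np, cv2, pickle
from bench import ctrl
def shot(name):
    c=ctrl.camera(name); return c
def R(c): 
    r=np.array(c["rotation"],float)
    if r.size==4:
        from scipy.spatial.transform import Rotation as Ro
        return Ro.from_quat([r[1],r[2],r[3],r[0]]).as_matrix()
    return r.reshape(3,3)
def ray(c,u,v):
    K=np.array([[c["fx"],0,c["cx"]],[0,c["fy"],c["cy"]],[0,0,1.]])
    p=cv2.undistortPoints(np.array([[[u,v]]],float),K,np.array([c["k1"],0,0,0,0.]))[0,0]
    return np.array([p[0],p[1],1.])
def onplane(c,u,v,z):
    d=R(c)@ray(c,u,v); o=np.array(c["xyz"]); return o+d*(z-o[2])/d[2]
def depthpt(c,u,v):
    return np.array(c["xyz"])+R(c)@ray(c,u,v)*float(c["z_map"][int(round(v)),int(round(u))])
def cloud(c):
    h,w=c["z_map"].shape; uu,vv=np.meshgrid(np.arange(w),np.arange(h))
    K=np.array([[c["fx"],0,c["cx"]],[0,c["fy"],c["cy"]],[0,0,1.]])
    p=cv2.undistortPoints(np.stack([uu,vv],-1).reshape(-1,1,2).astype(float),K,np.array([c["k1"],0,0,0,0.])).reshape(h,w,2)
    d=np.concatenate([p,np.ones((h,w,1))],-1)*c["z_map"][...,None]
    return d@R(c).T+np.array(c["xyz"])
def proj(c,P):
    q=R(c).T@(np.array(P)-np.array(c["xyz"])); a=q[:2]/q[2]; s=1+c["k1"]*(a@a)
    return c["fx"]*a[0]*s+c["cx"],c["fy"]*a[1]*s+c["cy"]
E
python3 - <<'E'
from h import *
o=ctrl.get_obs(); print(o)
for n in ["scene","side","wrist"]:
    c=shot(n); pickle.dump(c,open(n+"0.pkl","wb")); cv2.imwrite(f"pics/{n}0.png",c["frame"])
    print(n,c["xyz"],R(c)[:,2],c["fx"],c["k1"],np.shape(c["rotation"]))
E
```

```text
pics
{'time_s': 0.0, 'q': array([ 9.94708220e-01,  1.81525600e-01,  1.60802826e+00,  8.43127713e-06,
        1.35380019e+00, -2.06289590e-01]), 'dq': array([-2.49581262e-04,  1.62230040e-03,  7.83676809e-05, -4.36744815e-04,
        5.99694705e-04, -7.16846565e-04]), 'joint_efforts': array([-4.08021906e-04, -4.44868362e+01, -3.51337373e+01, -9.92735545e-05,
        9.16380814e-03,  1.60847293e-05]), 'eef_pos': array([0.20744989, 0.5356066 , 0.19488311]), 'eef_rot': array([-3.39604348e-04,  1.83848335e-01,  9.82954228e-01, -8.12597485e-04]), 'wrist_force': array([-0.224638  , -0.87180203, -0.70665164]), 'torque': array([-0.01064903,  0.03650234, -0.00338371]), 'grasp_force': 0.0, 'opening': 1.0003311162495099}
scene [-0.12767607  0.62469903  0.45295337] [ 0.70696341 -0.5650764  -0.42531331] 368.69098247399745 0.004771091957230281 (4,)
side [ 0.36812503 -0.8042622   0.61781322] [ 0.17732163  0.83435333 -0.52193061] 361.7191257795679 -0.03429940478836344 (4,)
wrist [0.13356627 0.56488899 0.37251079] [ 0.2852342  -0.11279269 -0.95179791] 298.87392643931287 -0.01163987130024274 (4,)
```

View pics/scene0.png

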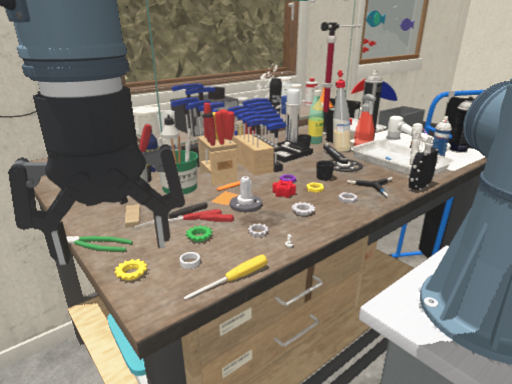

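View pics/side0.png

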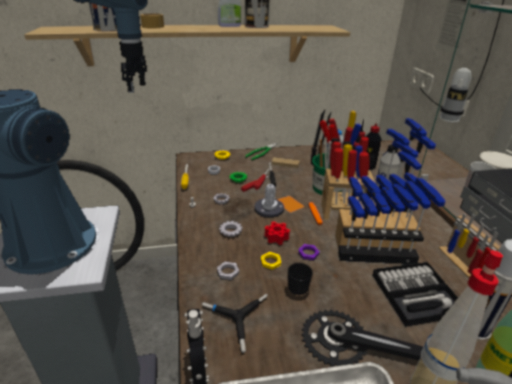

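Scene view: the stand is at (245,195). The grey ring candidates are the sleeve (189,260), a small sprocket (258,230), a large sprocket (303,209) and a plain hex nut (348,197). The look-alikes are yellow (131,270) and green (199,234) sprockets, and yellow (316,187) and purple (288,179) nuts. Side view: sleeve (214,169), small (221,198), large (231,229), nut (229,270), stand (269,200).

```bash
python3 - <<'E'
from h import *
S=pickle.load(open("scene0.pkl","rb"));D=pickle.load(open("side0.pkl","rb"))
pts={"sleeve":[(189,260),(214,169)],"small":[(258,230),(221,198)],"large":[(303,209),(231,229)],"nut":[(348,197),(229,270)]}
cl={"S":cloud(S),"D":cloud(D)}
# two-view triangulation of hand-picked centres
for n,(a,b) in pts.items():
    o1,o2=np.array(S["xyz"]),np.array(D["xyz"]);d1,d2=R(S)@ray(S,*a),R(D)@ray(D,*b)
    t=np.linalg.lstsq(np.stack([d1,-d2],1),o2-o1,rcond=None)[0]
    p,q=o1+d1*t[0],o2+d2*t[1]; print(n,((p+q)/2).round(4),"gap",np.linalg.norm(p-q).round(4))
    for k,(u,v) in zip("SD",(a,b)):
        C=cl[k]; W=C[v-22:v+23,u-22:u+23].reshape(-1,3)
        c0=(p+q)/2; W=W[(np.hypot(*(W-c0)[:,:2].T)<.045)]
        zb=np.median(W[W[:,2]<.006][:,2]); T=W[(W[:,2]>zb+.006)&(W[:,2]<.03)]
        (cx,cy),r=cv2.minEnclosingCircle(T[:,:2].astype(np.float32)); print("  ",k,"bench",zb.round(4),"top",np.percentile(T[:,2],[50,90]).round(4),"circ",round(cx,4),round(cy,4),"r",round(r,4),len(T))
for k,(u,v) in zip("SD",((245,195),(269,200))):
    W=cl[k][v-30:v+30,u-30:u+30].reshape(-1,3); W=W[(W[:,2]>.03)&(W[:,2]<.1)]; 
    p=np.median(W,0);W=W[np.hypot(*(W-p)[:,:2].T)<.03]; print("post",k,W.mean(0),np.percentile(W,[2,98],axis=0).round(4))
im=np.hstack([cv2.resize(S["frame"][170:280,160:370],None,fx=2.4,fy=2.4,interpolation=2)[:, :504],cv2.resize(D["frame"][150:290,195:290],(280,264))])
cv2.imwrite("pics/crop1.png",cv2.resize(S["frame"][165:285,165:375],(798,456),interpolation=2))
E
```

```text
sleeve [0.4578 0.3268 0.0058] gap 0.001
   S bench -0.0001 top [0.0115 0.0141] circ 0.4562 0.3279 r 0.0223 169
   D bench -0.0004 top [0.0107 0.0142] circ 0.4594 0.3227 r 0.0222 57
small [0.4611 0.1361 0.0057] gap 0.0004
   S bench 0.0 top [0.0109 0.0124] circ 0.4607 0.1375 r 0.0256 126
   D bench -0.0006 top [0.0099 0.0121] circ 0.4618 0.1342 r 0.0255 73
large [ 0.4694 -0.0253  0.0069] gap 0.0019
   S bench 0.0001 top [0.014  0.0155] circ 0.4686 -0.0224 r 0.0317 184
   D bench -0.0007 top [0.0135 0.0151] circ 0.4697 -0.0258 r 0.0307 204
nut [ 0.4428 -0.1795  0.0058] gap 0.003
   S bench 0.0004 top [0.0108 0.0124] circ 0.4413 -0.1744 r 0.0273 99
   D bench -0.0008 top [0.0102 0.0119] circ 0.4417 -0.1787 r 0.0264 172
post S [0.75524753 0.04322339 0.04860826] [[0.7487 0.0263 0.0317]
 [0.7614 0.0582 0.067 ]]
post D [0.59652217 0.05795801 0.05876512] [[0.5846 0.0503 0.0321]
 [0.6127 0.0723 0.0819]]
```

View pics/crop1.png

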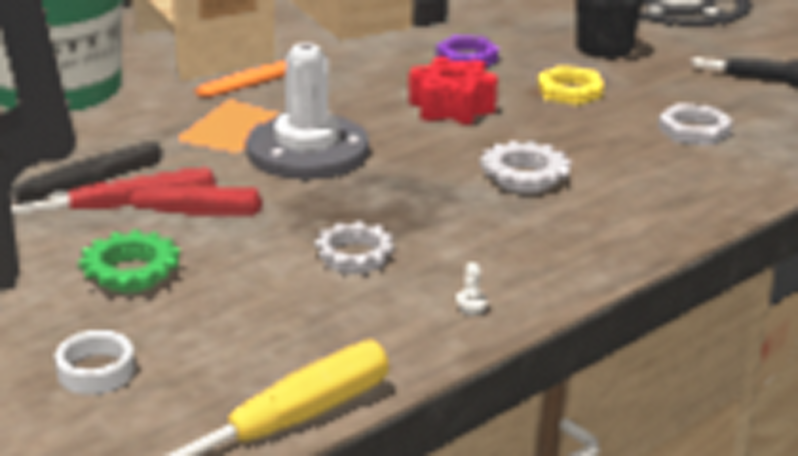

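View pics/wrist0.png

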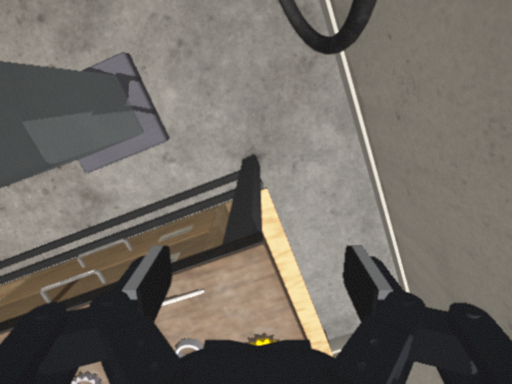

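The crop confirms the four parts: all are bare steel or grey, with toothed rings at (258,230) and (303,209), a smooth tube at (189,260) and a plain hexagon at (348,197). Next I'll locate the stand, the obstacles and the real fingertip height relative to the TCP.

```bash
python3 - <<'E'
from h import *
S=pickle.load(open("scene0.pkl","rb"));D=pickle.load(open("side0.pkl","rb"));W=pickle.load(open("wrist0.pkl","rb"))
CD,CS,CW=cloud(D),cloud(S),cloud(W)
for n,u,v in [("green",199,234),("yel",131,270),("drv",245,270),("plier",220,216),("plier2",175,215),("redtool",285,187),("ynut",316,187),("pnut",288,179),("screw",289,241),("foot",236,203),("orange",225,198)]:
    p=CS[v-6:v+7,u-6:u+7].reshape(-1,3); print(n,np.median(p,0).round(3),"zmax",p[:,2].max().round(3))
for k,C,b in (("S",CS,(170,215,225,265)),("D",CD,(180,222,245,292))):
    P=C[b[0]:b[1],b[2]:b[3]].reshape(-1,3); P=P[np.hypot(P[:,0]-.597,P[:,1]-.058)<.06]
    for lo,hi in ((.03,.074),(.074,.09),(.018,.028),(.006,.016)):
        T=P[(P[:,2]>lo)&(P[:,2]<hi)]
        if len(T)>5: (x,y),r=cv2.minEnclosingCircle(T[:,:2].astype(np.float32)); print(k,lo,len(T),"c",round(x,4),round(y,4),"r",round(r,4),"zmax",T[:,2].max().round(4))
# fingers, tool frame
from scipy.spatial.transform import Rotation as Ro
tcp=np.array([.20745,.5356,.1949]);RT=Ro.from_quat([.18385,.98295,-.0008,-.00034]).as_matrix()
for k,C in (("S",CS),("W",CW)):
    T=(C.reshape(-1,3)-tcp)@RT; T=T[(abs(T[:,0])<.03)&(abs(T[:,1])<.07)&(T[:,2]>-.06)&(T[:,2]<.03)]
    print(k,len(T),T[:,2].max() if len(T) else "", np.percentile(T,[1,99],axis=0).round(3) if len(T) else "")
E
```

```text
green [0.535 0.257 0.01 ] zmax 0.016
yel [0.507 0.436 0.009] zmax 0.016
drv [0.345 0.265 0.017] zmax 0.025
plier [0.556 0.181 0.02 ] zmax 0.028
plier2 [0.642 0.258 0.013] zmax 0.285
redtool [ 0.575 -0.059  0.026] zmax 0.453
ynut [ 0.543 -0.162  0.004] zmax 0.453
pnut [ 0.637 -0.141  0.011] zmax 0.031
screw [0.375 0.117 0.   ] zmax 0.453
foot [0.598 0.097 0.012] zmax 0.028
orange [0.665 0.092 0.002] zmax 0.453
S 0.03 163 c 0.5943 0.0709 r 0.0149 zmax 0.074
S 0.074 51 c 0.5941 0.0703 r 0.0141 zmax 0.0832
S 0.018 85 c 0.5949 0.07 r 0.0229 zmax 0.028
S 0.006 291 c 0.597 0.0689 r 0.0457 zmax 0.0159
D 0.03 133 c 0.5984 0.0642 r 0.0157 zmax 0.074
D 0.074 46 c 0.5985 0.0637 r 0.0141 zmax 0.0826
D 0.018 75 c 0.5975 0.0634 r 0.0234 zmax 0.0277
D 0.006 277 c 0.5956 0.0647 r 0.0458 zmax 0.0154
S 235 -0.04836961147569016 [[-0.011 -0.053 -0.06 ]
 [ 0.011  0.056 -0.049]]
W 1029 -0.047644035246857896 [[-0.01  -0.054 -0.06 ]
 [ 0.012  0.055 -0.048]]
```

```bash
python3 - <<'E'
from h import *
from scipy.spatial.transform import Rotation as Ro
S=pickle.load(open("scene0.pkl","rb"));W=pickle.load(open("wrist0.pkl","rb"))
tcp=np.array([.20745,.5356,.1949]);RT=Ro.from_quat([.18385,.98295,-.0008,-.00034]).as_matrix()
for z in (0,-.013,-.019,-.048): 
    print(z,[(k,np.round(proj(c,tcp+RT@[0,y,z]))) for y in(-.0427,.0427) for k,c in(("S",S),("W",W))])
T=(cloud(S).reshape(-1,3)-tcp)@RT; T=T.reshape(384,512,3)
for u,v in((22,215),(24,225),(163,225),(164,238),(165,150),(30,180)): print(u,v,S["z_map"][v,u],T[v,u].round(3))
T=(cloud(W).reshape(-1,3)-tcp)@RT; T=T.reshape(384,512,3)
for u,v in((150,280),(140,285),(370,280),(380,285),(120,330)): print(u,v,W["z_map"][v,u],T[v,u].round(3))
E
```

```text
0 [('S', array([163., 281.])), ('W', array([191., 222.])), ('S', array([ 80., 298.])), ('W', array([323., 223.]))]
-0.013 [('S', array([162., 272.])), ('W', array([186., 231.])), ('S', array([ 77., 288.])), ('W', array([327., 231.]))]
-0.019 [('S', array([161., 267.])), ('W', array([184., 236.])), ('S', array([ 76., 283.])), ('W', array([329., 236.]))]
-0.048 [('S', array([158., 245.])), ('W', array([170., 262.])), ('S', array([ 70., 259.])), ('W', array([343., 262.]))]
22 215 0.32355177 [ 0.011  0.068 -0.107]
24 225 0.32551458 [ 0.013  0.068 -0.099]
163 225 0.3738881 [ 0.006 -0.05  -0.074]
164 238 0.38242725 [ 0.004 -0.049 -0.057]
165 150 0.3414002 [ 0.008 -0.06  -0.152]
30 180 0.31671956 [ 0.008  0.055 -0.138]
150 280 0.1179818 [ 0.009 -0.042 -0.076]
140 285 0.1112796 [ 0.012 -0.043 -0.083]
370 280 0.114475265 [ 0.011  0.044 -0.079]
380 285 0.110445544 [ 0.012  0.046 -0.083]
120 330 0.082361884 [ 0.017 -0.038 -0.111]
```

Request:
jog_arm(series=[[[-18,-25,0,0,0,-0.074,0],[-18,-25,0,0,0,-0.074,0],[-18,-25,0,0,0,-0.074,0],[-18,-25,0,0,0,-0.074,0],[-18,-25,0,0,0,-0.074,0],[-13,-28,0,0,0,0,0],[-13,-28,0,0,0,0,0],[-13,-28,0,0,0,0,0],[-13,-28,0,0,0,0,0],[-13,-28,0,0,0,0,0]]])

```text
time_s: 1.15
eef_pos: [0.333, 0.254, 0.1957]
eef_rot: [-0.0, -0.0, 1.0, -0.0]
wrist_force: [1.3, 0.3, 0.9]
opening: 0.001
grasp_force: 0.0
```

Request:
jog_arm(series=[[[-13,-28,0,0,0,0,0],[-13,-28,0,0,0,0,0],[-13,-28,0,0,0,0,0],[-13,-28,0,0,0,0,0],[-13,-28,0,0,0,0,0],[-13,-28,0,0,0,0,0],[-13,-28,0,0,0,0,0],[-13,-28,0,0,0,0,0],[-13,-28,0,0,0,0,0],[0,0,0,0,0,0,0]]])

```text
time_s: 2.15
eef_pos: [0.4509, 0.0004, 0.1957]
eef_rot: [0.0, 0.002, 1.0, -0.0]
wrist_force: [-0.2, 0.5, -0.6]
opening: 0.0
grasp_force: 0.0
```

```bash
cat > v.py <<'E'
from h import *
from scipy.spatial.transform import Rotation as Ro
def tool():
    o=ctrl.get_obs(); q=o["eef_rot"]; return np.array(o["eef_pos"]),Ro.from_quat([q[1],q[2],q[3],q[0]]).as_matrix(),o
E
python3 - <<'E'
from v import *
for n in ("scene","side","wrist"):
    c=shot(n); pickle.dump(c,open(n+"1.pkl","wb")); cv2.imwrite(f"pics/{n}1.png",c["frame"])
    p,RT,o=tool()
    T=(cloud(c).reshape(-1,3)-p)@RT
    F=T[(abs(T[:,0])<.02)&(abs(T[:,1])<.07)&(T[:,2]>-.2)&(T[:,2]<.05)&(c["z_map"].ravel()>0)]
    print(n,len(F),F[:,2].max(),np.sort(F[:,2])[-10:].round(3)); 
    for z in np.arange(-.15,.0,.01):
        G=F[abs(F[:,2]-z)<.005]; print(round(z,3),len(G),np.percentile(G[:,1],[2,98]).round(3) if len(G)>3 else "",end=" | ")
    print()
print(p,o["eef_rot"].round(4),o["opening"],o["time_s"],o["wrist_force"])
E
```

```text
scene 1797 -0.0353846212701832 [-0.039 -0.039 -0.038 -0.037 -0.037 -0.037 -0.037 -0.037 -0.037 -0.035]
-0.15 146 [-0.033  0.041] | -0.14 158 [-0.038  0.044] | -0.13 197 [-0.055  0.06 ] | -0.12 210 [-0.057  0.061] | -0.11 172 [-0.049  0.055] | -0.1 150 [-0.042  0.047] | -0.09 130 [-0.036  0.037] | -0.08 78 [-0.026  0.031] | -0.07 55 [-0.012  0.015] | -0.06 54 [-0.01   0.014] | -0.05 52 [-0.013  0.014] | -0.04 36 [-0.007  0.013] | -0.03 0  | -0.02 0  | -0.01 0  | 
side 924 -0.03453797782236612 [-0.038 -0.038 -0.037 -0.037 -0.036 -0.036 -0.036 -0.036 -0.036 -0.035]
-0.15 52 [-0.044 -0.006] | -0.14 98 [-0.048  0.012] | -0.13 90 [-0.063 -0.013] | -0.12 76 [-0.064 -0.014] | -0.11 53 [-0.057 -0.008] | -0.1 36 [-0.049 -0.013] | -0.09 38 [-0.04  -0.012] | -0.08 15 [-0.033  0.006] | -0.07 31 [-0.017 -0.005] | -0.06 38 [-0.016 -0.003] | -0.05 33 [-0.016 -0.   ] | -0.04 30 [-0.016  0.002] | -0.03 1  | -0.02 0  | -0.01 0  | 
wrist 36715 -0.03831880803405383 [-0.039 -0.039 -0.039 -0.039 -0.039 -0.039 -0.038 -0.038 -0.038 -0.038]
-0.15 0  | -0.14 0  | -0.13 1034 [-0.018  0.018] | -0.12 10079 [-0.058  0.058] | -0.11 9724 [-0.052  0.051] | -0.1 5392 [-0.044  0.044] | -0.09 6131 [-0.037  0.036] | -0.08 2117 [-0.03   0.029] | -0.07 784 [-0.012  0.01 ] | -0.06 675 [-0.013  0.013] | -0.05 554 [-0.013  0.013] | -0.04 225 [-0.011  0.011] | -0.03 0  | -0.02 0  | -0.01 0  | 
[0.449301   0.00364619 0.19540104] [-5.e-04  1.e-04  1.e+00  3.e-04] -0.003579195726257121 2.3 [-0.44400289  0.63699297  0.23121273]
```

View pics/wrist1.png

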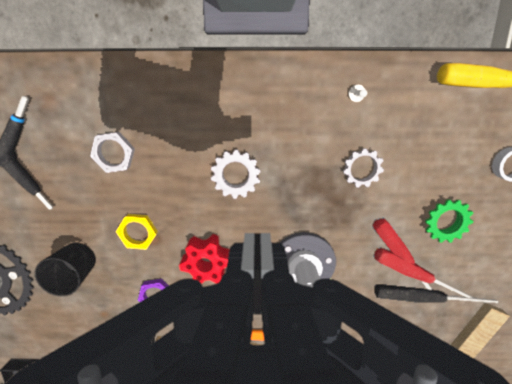

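The wrist view shows the large sprocket at (235,174), small (363,168), nut (111,152), post (308,268) and sleeve at the edge (505,165). All three cameras put the shut fingertips about 37 mm short of the reported TCP, so I'll allow for that and verify it on the way down.

```bash
cat >> v.py <<'E'
def top(c,C,g,zlo,zhi,rad=.04):
    g=np.array(g)
    for _ in range(2):
        m=(np.hypot(C[...,0]-g[0],C[...,1]-g[1])<rad)&(C[...,2]>zlo)&(C[...,2]<zhi)&(c["z_map"]>0)
        P=C[m]; (x,y),r=cv2.minEnclosingCircle(P[:,:2].astype(np.float32)); g=np.array([x,y])
    # bore: points below zlo inside
    B=C[(np.hypot(C[...,0]-x,C[...,1]-y)<.016)&(C[...,2]<zlo-.004)]
    return g.round(4),round(r,4),"z",np.median(P[:,2]).round(4),"mean",P.mean(0)[:2].round(4),len(P),"bore",B.mean(0)[:2].round(4) if len(B) else "",P
E
python3 - <<'E'
from v import *
c=pickle.load(open("wrist1.pkl","rb"));C=cloud(c)
print("bench",np.median(C[100:110,280:340,2]))
for n,g,a,b in (("large",(.469,-.024),.0125,.018),("small",(.461,.136),.010,.015),("nut",(.4415,-.178),.0095,.015),("foot",(.596,.066),.009,.015),("shoulder",(.596,.066),.021,.027),("posttop",(.596,.066),.078,.086)):
    r=top(c,C,g,a,b,.05 if n=="foot" else .04); print(n,*r[:-1])
    if n=="nut": print("rect",cv2.minAreaRect(r[-1][:,:2].astype(np.float32)*1000), cv2.approxPolyDP(cv2.convexHull((r[-1][:,:2]*1000).astype(np.float32)),4,True)[:,0].round(1).tolist())
E
```

```text
bench -0.0008668652363778839
large [ 0.465  -0.0236] 0.031 z 0.014 mean [ 0.4645 -0.0237] 995 bore [ 0.466 -0.024]
small [0.458  0.1359] 0.0249 z 0.0109 mean [0.4572 0.1361] 411 bore [0.4589 0.1373]
nut [ 0.4376 -0.1761] 0.0263 z 0.011 mean [ 0.4379 -0.1757] 590 bore [ 0.4384 -0.1781]
rect ((438.3378601074219, -175.95216369628906), (44.85866928100586, 52.357295989990234), 8.372054100036621) [[461.5, -186.5], [455.20001220703125, -158.0], [433.8999938964844, -150.10000610351562], [414.6000061035156, -165.0], [420.5, -193.8000030517578], [441.20001220703125, -202.0]]
foot [0.588  0.0717] 0.044 z 0.0111 mean [0.5747 0.0786] 1128 bore 
shoulder [0.5935 0.0675] 0.023 z 0.023 mean [0.5849 0.0656] 347 bore 
posttop [0. 0.] 0.0 z nan mean [nan nan] 0 bore
  return _methods._mean(a, axis=axis, dtype=dtype,
  ret = ret.dtype.type(ret / rcount)
v.py:12: RuntimeWarning: Mean of empty slice.
  return g.round(4),round(r,4),"z",np.median(P[:,2]).round(4),"mean",P.mean(0)[:2].round(4),len(P),"bore",B.mean(0)[:2].round(4) if len(B) else "",P
  ret = um.true_divide(
```

Request:
jog_arm(series=[[[-3,-5,10,0,0,0,85],[-3,-5,20,0,0,0,85],[-3,-5,25,0,0,0,85],[-3,-5,25,0,0,0,85],[-3,-5,25,0,0,0,85],[-2,-2,20,0,0,0,85],[0,0,10,0,0,0,85],[0,0,0,0,0,0,85],[0,0,0,0,0,0,85],[0,0,0,0,0,0,85]]])

```text
time_s: 3.3
eef_pos: [0.4677, -0.0238, 0.0619]
eef_rot: [0.001, -0.0, 1.0, -0.0]
wrist_force: [-0.3, -0.4, -0.4]
opening: 0.997
grasp_force: 0.0
```

```bash
cat > look.py <<'E'
import sys
from v import *
# usage: look.py tag gx gy zlo zhi rad
tag=sys.argv[1]; gx,gy,a,b,rad=map(float,sys.argv[2:7])
c=shot("wrist"); p,RT,o=tool(); pickle.dump(c,open(tag+".pkl","wb")); cv2.imwrite(f"pics/{tag}.png",c["frame"])
C=cloud(c); r=top(c,C,(gx,gy),a,b,rad); print(*r[:-1])
d=RT.T@(np.r_[r[0],0]-p*[1,1,0]); print("offset tool mm",(d*1000).round(1)[:2])
T=(C.reshape(-1,3)-p)@RT; F=T[(abs(T[:,0])<.02)&(abs(T[:,1])<.07)&(T[:,2]>-.08)&(T[:,2]<-.034)&(C.reshape(-1,3)[:,2]>float(sys.argv[7]) if len(sys.argv)>7 else True)]
print("tip z",np.percentile(F[:,2],[98,99.8]).round(4),"x",np.percentile(F[:,0],[2,98]).round(4),"y",np.percentile(F[:,1],[1,99]).round(4))
print("eef",p.round(4),RT[:,0].round(3),"open",round(o["opening"],3),"F",o["wrist_force"].round(1),"t",o["time_s"])
E
python3 look.py w2 .466 -.024 .0125 .018 .04 .04
```

```text
[ 0.4656 -0.0241] 0.0311 z 0.014 mean [ 0.4644 -0.0236] 2405 bore [ 0.4667 -0.0242]
offset tool mm [ 2.2 -0.3]
tip z [-0.0499 -0.0478] x [-0.0092  0.0122] y [-0.0549  0.0561]
eef [ 0.4678 -0.0238  0.0619] [-1.    -0.001 -0.002] open 0.992 F [-0.1  0.1 -1.3] t 3.35
```

View pics/w2.png

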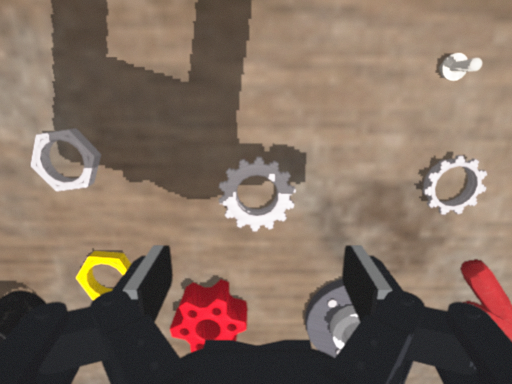

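Request:
jog_arm(series=[[[0.5,0,15,0,0,0,85],[0,0,20,0,0,0,85],[0,0,20,0,0,0,85],[0,0,15,0,0,0,85],[0,0,10,0,0,0,85],[0,0,6,0,0,0,85],[0,0,4,0,0,0,85],[0,0,2,0,0,0,85],[0,0,0,0,0,0,85],[0,0,0,0,0,0,85]]])

```text
time_s: 4.35
eef_pos: [0.4668, -0.0239, -0.0308]
eef_rot: [0.0, -0.0, 1.0, -0.0]
wrist_force: [0.0, -0.7, 0.2]
opening: 0.998
grasp_force: 0.0
```

```bash
python3 - <<'E'
from v import *
for n in ("scene","side"):
    c=shot(n);p,RT,o=tool();C=cloud(c);T=(C.reshape(-1,3)-p)@RT
    m=(abs(T[:,0])<.015)&(abs(abs(T[:,1])-.05)<.012)&(T[:,2]>-.1)&(C.reshape(-1,3)[:,2]>.004)
    z=C.reshape(-1,3)[m,2]; print(n,len(z),np.sort(z)[:8].round(4),"tip tool",np.sort(T[m,2])[-5:].round(4))
    cv2.imwrite(f"pics/{n}3.png",c["frame"])
print(p,o["wrist_force"])
s=cv2.imread("pics/scene3.png");d=cv2.imread("pics/side3.png")
cv2.imwrite("pics/c3.png",np.hstack([cv2.resize(s[150:250,250:350],(400,400)),cv2.resize(d[180:280,180:280],(400,400))]))
E
```

```text
scene 284 [0.0172 0.0185 0.0187 0.0188 0.0194 0.0195 0.0198 0.0199] tip tool [-0.0502 -0.0495 -0.0495 -0.0493 -0.048 ]
side 100 [0.0168 0.0173 0.0174 0.0176 0.0188 0.0196 0.0202 0.021 ] tip tool [-0.0497 -0.0484 -0.0482 -0.0481 -0.0476]
[ 0.46674654 -0.02388387 -0.03080274] [-0.10471224  1.06480807  1.08615176]
```

View pics/c3.png

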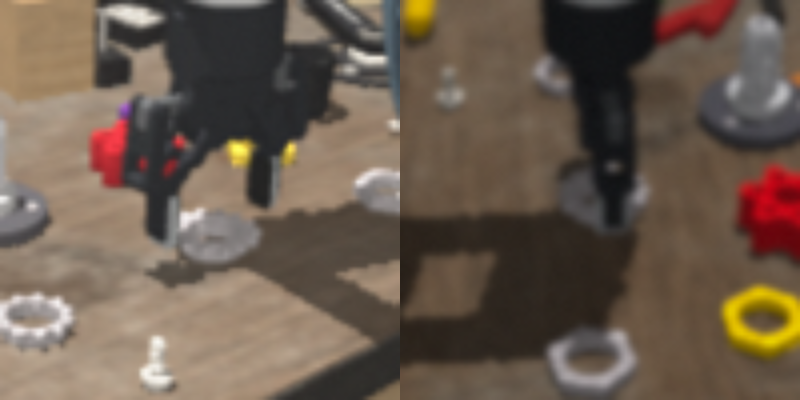

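Request:
jog_arm(series=[[[0,0,5,0,0,0,85],[0,0,3,0,0,0,85],[0,0,2,0,0,0,85],[0,0,0,0,0,0,70],[0,0,0,0,0,0,50],[0,0,0,0,0,0,50],[0,0,0,0,0,0,50],[0,0,0,0,0,0,50],[0,0,0,0,0,0,50],[0,0,0,0,0,0,50]]])

```text
time_s: 5.45
eef_pos: [0.4672, -0.0241, -0.0402]
eef_rot: [0.001, -0.0, 1.0, -0.0]
wrist_force: [-2.2, -0.2, 8.8]
opening: 0.691
grasp_force: 66.5
```

Request:
jog_arm(series=[[[0,0,-10,0,0,0,50],[0,0,-20,0,0,0,50],[0,0,-30,0,0,0,50],[-15,-4,-30,0,0,0,50],[-25,-7,-30,0,0,0,50],[-30,-8,-30,0,0,0,50],[-30,-8,0,0,0,0,50],[-20,-6,0,0,0,0,50],[-13,-3,0,0,0,0,50],[0,0,0,0,0,0,50]]])

```text
time_s: 6.45
eef_pos: [0.6005, -0.0602, 0.1091]
eef_rot: [0.0, 0.0, 1.0, -0.0]
wrist_force: [0.0, 0.3, -0.0]
opening: 0.69
grasp_force: 64.5
```

Request:
jog_arm(series=[[[0,0,0,0,0,0,50],[0,0,0,0,0,0,50],[0,0,0,0,0,0,50],[0,0,0,0,0,0,50],[0,0,0,0,0,0,50],[0,0,0,0,0,0,50],[0,0,0,0,0,0,50],[0,0,0,0,0,0,50],[0,0,0,0,0,0,50],[0,0,0,0,0,0,50]]])

```text
time_s: 7.45
eef_pos: [0.5994, -0.0598, 0.1088]
eef_rot: [-0.0, -0.0, 1.0, 0.0]
wrist_force: [-0.7, -1.0, -0.6]
opening: 0.694
grasp_force: 64.5
```

```bash
python3 look.py w4 .594 .0675 .021 .027 .035 .04; python3 - <<'E'
from v import *
c=pickle.load(open("w4.pkl","rb"));C=cloud(c);p,RT,o=tool()
for a,b in ((.009,.015),(.03,.074),(.076,.079),(.0795,.086)):
    r=top(c,C,(.594,.0675),a,b,.055 if a<.02 else .03);print(a,*r[:-1])
T=((C.reshape(-1,3)-p)@RT).reshape(C.shape)
m=(np.hypot(T[...,0],T[...,1])<.045)&(T[...,2]>-.062)&(T[...,2]<-.02)&(C[...,2]>.09)
P=T[m]; print(len(P),np.percentile(P,[1,50,99],axis=0).round(4))
B=T[(np.hypot(T[...,0],T[...,1])<.014)&(C[...,2]<.03)]; print("bore see-through",len(B))
E
```

```text
[0.5943 0.0673] 0.0233 z 0.0232 mean [0.5897 0.0601] 845 bore 
offset tool mm [  5.  127.1]
tip z [-0.0422 -0.0399] x [-0.0185  0.019 ] y [-0.0409  0.0418]
eef [ 0.5994 -0.0598  0.1088] [-1. -0.  0.] open 0.693 F [-0.4  1.3 -0.2] t 7.5
0.009 [0.5948 0.0675] 0.0456 z 0.0112 mean [0.5883 0.0601] 4043 bore 
0.03 [0.5945 0.0674] 0.0158 z 0.0557 mean [0.589  0.0582] 1076 bore [0.5889 0.059 ]
0.076 [0.5942 0.0671] 0.0142 z 0.0774 mean [0.5921 0.0632] 306 bore [0.5888 0.0582]
0.0795 [0.594  0.0669] 0.0113 z 0.0812 mean [0.5942 0.0669] 574 bore [0.589  0.0585]
9504 [[-0.0265 -0.0397 -0.0611]
 [ 0.004   0.0004 -0.0541]
 [ 0.029   0.0406 -0.0412]]
bore see-through 717
```

View pics/w4.png

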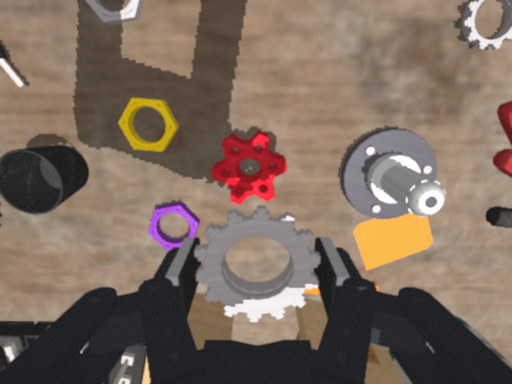

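The part is held flat and level, with its bore at about (257,263). The post is at (428,197), clear of the fingers. Now I'll measure the bore's offset in the tool frame using the same camera.

```bash
cat > held.py <<'E'
import sys
from v import *
c=pickle.load(open(sys.argv[1]+".pkl","rb"));C=cloud(c);p,RT,o=tool()
T=((C.reshape(-1,3)-p)@RT).reshape(C.shape); zt=float(sys.argv[2])
# top face level
m=(np.hypot(T[...,0],T[...,1])<.04)&(abs(T[...,2]-zt)<.006)&(abs(T[...,1])<.018)
z0=np.median(T[m][:,2]); print("top z tool",z0.round(4))
m=(np.hypot(T[...,0],T[...,1])<.04)&(abs(T[...,2]-z0)<.0018)&(abs(T[...,1])<.022)
P=T[m][:,:2]
# bore rim: for angular bins, smallest radius; outer: largest; iterate algebraic circle fit
ctr=np.array([.002,0.])
for _ in range(6):
    d=P-ctr; a=np.arctan2(d[:,1],d[:,0]); r=np.hypot(*d.T); k=((a+np.pi)/(2*np.pi)*36).astype(int)
    Q=np.array([P[k==i][np.argmin(r[k==i])] for i in range(36) if (k==i).sum()>3])
    s=np.linalg.lstsq(np.c_[2*Q,np.ones(len(Q))],(Q**2).sum(1),rcond=None)[0]; ctr=s[:2]
print("bore ctr tool mm",(ctr*1000).round(2),"r",(np.sqrt(s[2]+ctr@ctr)*1000).round(2),len(Q),"x range",np.percentile(P[:,0],[.5,99.5]).round(4))
for z in (-.03,-.025): pass
E
python3 held.py w4 -.054
```

```text
top z tool -0.0542
bore ctr tool mm [0.64 0.38] r 16.6 36 x range [-0.0284  0.0305]
```

Request:
jog_arm(series=[[[0,10,0,0,0,0,50],[0.3,20,0,0,0,0,50],[1,25,0,0,0,0,50],[1,25,0,0,0,0,50],[1,20,0,0,0,0,50],[1,16,10,0,0,0,50],[0,8,15,0,0,0,50],[0,2.6,15,0,0,0,50],[0,0,10,0,0,0,50],[0,0,0,0,0,0,50]]])

```text
time_s: 8.5
eef_pos: [0.5931, 0.0663, 0.0558]
eef_rot: [-0.002, 0.0, 1.0, 0.0]
wrist_force: [0.1, -0.4, -1.7]
opening: 0.691
grasp_force: 64.5
```

```bash
python3 look.py w5 .594 .067 .0795 .085 .02 .2; python3 held.py w5 -.054
```

```text
[0.5957 0.0679] 0.0105 z 0.0813 mean [0.5966 0.0677] 607 bore [0.584  0.0681]
offset tool mm [-1.6  1.8]
top z tool -0.0529
bore ctr tool mm [1.61 0.55] r 16.59 36 x range [-0.0276  0.0311]Traceback (most recent call last):
  File "look.py", line 9, in <module>
    print("tip z",np.percentile(F[:,2],[98,99.8]).round(4),"x",np.percentile(F[:,0],[2,98]).round(4),"y",np.percentile(F[:,1],[1,99]).round(4))
                  ~~~~~~~~~~~~~^^^^^^^^^^^^^^^^^^
    return _quantile_unchecked(
        a, q, axis, out, overwrite_input, method, keepdims, weights)
    return _ureduce(a,
                    func=_quantile_ureduce_func,
    ...<5 lines>...
                    overwrite_input=overwrite_input,
                    method=method)
    r = func(a, **kwargs)
    result = _quantile(arr,
                       quantiles=q,
    ...<2 lines>...
                       out=out,
                       weights=wgt)
    slices_having_nans = np.isnan(arr[-1, ...])
                                  ~~~^^^^^^^^^
IndexError: index -1 is out of bounds for axis 0 with size 0
```

View pics/w5.png

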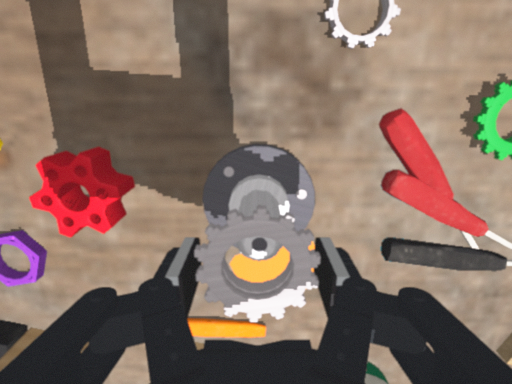

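Request:
jog_arm(series=[[[-0.5,0.5,0,0,0,0,50],[0,0,0,0,0,0,50],[0,0,0,0,0,0,50],[0,0,0,0,0,0,50],[0,0,0,0,0,0,50],[0,0,0,0,0,0,50],[0,0,0,0,0,0,50],[0,0,0,0,0,0,50],[0,0,0,0,0,0,50],[0,0,0,0,0,0,50]]])

```text
time_s: 9.55
eef_pos: [0.5955, 0.0674, 0.0588]
eef_rot: [-0.0, -0.0, 1.0, -0.0]
wrist_force: [-0.4, -0.3, -2.1]
opening: 0.69
grasp_force: 64.5
```

```bash
sed -i 's/^print("tip z"/if len(F): print("tip z"/' look.py; python3 look.py w6 .594 .067 .0795 .085 .02 .2; python3 held.py w6 -.054; python3 - <<'E'
from v import *
c=pickle.load(open("w6.pkl","rb"));C=cloud(c)
for a,b in((.009,.015),(.021,.027)): print(*top(c,C,(.594,.067),a,b,.05 if a<.02 else .03)[:-1])
E
```

```text
[0.5975 0.0678] 0.01 z 0.0814 mean [0.5986 0.0679] 393 bore [0.5883 0.0726]
offset tool mm [-1.9  0.5]
eef [0.5956 0.0673 0.0588] [-1. -0. -0.] open 0.689 F [ 0.2 -0.6 -0.5] t 9.6
top z tool -0.0542
bore ctr tool mm [0.78 0.4 ] r 16.6 36 x range [-0.0283  0.0303]
[0.5943 0.0678] 0.0445 z 0.0113 mean [0.5797 0.0677] 4947 bore 
[0.5943 0.0675] 0.0226 z 0.0232 mean [0.5845 0.0684] 1021 bore
```

Request:
jog_arm(series=[[[0.4,0,6,0,0,0,50],[0,0,8,0,0,0,50],[0,0,8,0,0,0,50],[0,0,8,0,0,0,50],[0,0,8,0,0,0,50],[0,0,8,0,0,0,50],[0,0,8,0,0,0,50],[0,0,6,0,0,0,50],[0,0,4,0,0,0,50],[0,0,2,0,0,0,50]]])

```text
time_s: 10.6
eef_pos: [0.595, 0.0674, -0.0077]
eef_rot: [-0.0, -0.0, 1.0, 0.0]
wrist_force: [-0.6, -0.6, -0.6]
opening: 0.692
grasp_force: 64.5
```

Request:
jog_arm(series=[[[0,0,3,0,0,0,50],[0,0,2,0,0,0,50],[0,0,1,0,0,0,50],[0,0,0.5,0,0,0,50],[0,0,0,0,0,0,50],[0,0,0,0,0,0,50],[0,0,0,0,0,0,50],[0,0,0,0,0,0,50],[0,0,0,0,0,0,50],[0,0,0,0,0,0,50]]])

```text
time_s: 11.6
eef_pos: [0.5952, 0.0673, -0.0137]
eef_rot: [0.0, -0.0, 1.0, -0.0]
wrist_force: [0.0, 1.0, -0.6]
opening: 0.689
grasp_force: 64.5
```

Request:
jog_arm(series=[[[0,0,1,0,0,0,50],[0,0,1,0,0,0,50],[0,0,0.5,0,0,0,50],[0,0,0,0,0,0,50],[0,0,0,0,0,0,50],[0,0,0,0,0,0,50],[0,0,0,0,0,0,50],[0,0,0,0,0,0,50],[0,0,0,0,0,0,50],[0,0,0,0,0,0,50]]])

```text
time_s: 12.6
eef_pos: [0.5951, 0.0674, -0.0162]
eef_rot: [0.0, -0.0, 1.0, -0.0]
wrist_force: [-0.7, 0.0, 1.0]
opening: 0.69
grasp_force: 64.6
```

Request:
jog_arm(series=[[[0,0,0,0,0,0,85],[0,0,0,0,0,0,85],[0,0,0,0,0,0,85],[0,0,-8,0,0,0,85],[0,0,-12,0,0,0,85],[0,0,-15,0,0,0,85],[0,0,-15,0,0,0,85],[0,0,-15,0,0,0,85],[0,0,-15,0,0,0,85],[0,0,-10,0,0,0,85]]])

```text
time_s: 13.6
eef_pos: [0.596, 0.0673, 0.0761]
eef_rot: [0.001, -0.0, 1.0, -0.0]
wrist_force: [1.0, 0.9, 0.1]
opening: 0.992
grasp_force: 0.0
```

Request:
jog_arm(series=[[[7,14,0,0,0,0,85],[16,30,0,0,0,0,85],[18,34,0,0,0,0,85],[18,34,0,0,0,0,85],[18,34,0,0,0,0,85],[18,34,0,0,0,0,85],[18,34,0,0,0,0,85],[16,30,0,0,0,0,85],[8,14,0,0,0,0,85],[0,0,0,0,0,0,85]]])

```text
time_s: 14.6
eef_pos: [0.4558, 0.3271, 0.0731]
eef_rot: [-0.001, -0.002, 1.0, -0.0]
wrist_force: [0.1, -1.0, -0.8]
opening: 0.999
grasp_force: 0.0
```

Request:
jog_arm(series=[[[0,0,4,0,0,0,85],[0,0,4,0,0,0,85],[0,0,2,0,0,0,85],[0,0,0,0,0,0,85],[0,0,0,0,0,0,85],[0,0,0,0,0,0,85],[0,0,0,0,0,0,85],[0,0,0,0,0,0,85],[0,0,0,0,0,0,85],[0,0,0,0,0,0,85]]])

```text
time_s: 15.6
eef_pos: [0.4581, 0.3254, 0.0638]
eef_rot: [0.0, -0.0, 1.0, 0.0]
wrist_force: [-0.5, -0.3, -1.1]
opening: 0.994
grasp_force: 0.0
```

```bash
python3 look.py w7 .457 .325 .011 .018 .03 .04; python3 - <<'E'
from v import *
c=shot("scene");C=cloud(c);b=(170,215,225,265);P=C[b[0]:b[1],b[2]:b[3]].reshape(-1,3);P=P[np.hypot(P[:,0]-.596,P[:,1]-.067)<.05]
T=P[(P[:,2]>.034)&(P[:,2]<.043)&(np.hypot(P[:,0]-.596,P[:,1]-.067)>.02)];print("large on stand: top z",np.median(T[:,2]),"plane",np.linalg.lstsq(np.c_[T[:,:2]-[.596,.067],np.ones(len(T))],T[:,2],rcond=None)[0],len(T))
w=pickle.load(open("w7.pkl","rb"))["frame"]
cv2.imwrite("pics/c7.png",np.hstack([cv2.resize(c["frame"][150:250,195:295],(384,384)),cv2.resize(w,(400,384))]))
E
```

```text
[0.4536 0.3257] 0.021 z 0.013 mean [0.4528 0.3263] 682 bore [0.4546 0.3257]
offset tool mm [4.5 0.3]
tip z [-0.0498 -0.0479] x [-0.0094  0.0121] y [-0.0551  0.0559]
eef [0.4581 0.3254 0.0638] [-1. -0. -0.] open 0.994 F [0.6 0.  0.6] t 15.65
large on stand: top z 0.03817913757518471 plane [ 0.02781461 -0.01840991  0.0381458 ] 97
```

View pics/c7.png

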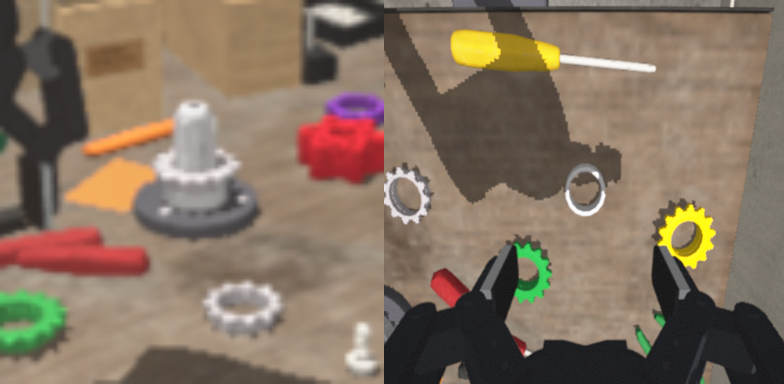

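Request:
jog_arm(series=[[[2,0,10,0,0,0,85],[1.5,0,18,0,0,0,85],[0,0,20,0,0,0,85],[0,0,20,0,0,0,85],[0,0,14,0,0,0,85],[0,0,9,0,0,0,85],[0,0,5,0,0,0,85],[0,0,2,0,0,0,85],[0,0,1,0,0,0,85],[0,0,0,0,0,0,85]]])

```text
time_s: 16.7
eef_pos: [0.4551, 0.3256, -0.0346]
eef_rot: [0.001, -0.0, 1.0, 0.0]
wrist_force: [0.5, 0.5, -0.3]
opening: 0.997
grasp_force: 0.0
```

Request:
jog_arm(series=[[[0,0,0,0,0,0,60],[0,0,0,0,0,0,35],[0,0,0,0,0,0,35],[0,0,0,0,0,0,35],[0,0,0,0,0,0,35],[0,0,0,0,0,0,35],[0,0,0,0,0,0,35],[0,0,0,0,0,0,35],[0,0,0,0,0,0,35],[0,0,0,0,0,0,35]]])

```text
time_s: 17.7
eef_pos: [0.455, 0.3255, -0.0343]
eef_rot: [0.0, -0.0, 1.0, 0.0]
wrist_force: [-1.9, -0.8, 5.9]
opening: 0.461
grasp_force: 59.5
```

Request:
jog_arm(series=[[[0,0,-8,0,0,0,35],[0,0,-16,0,0,0,35],[0,0,-20,0,0,0,35],[0,0,-20,0,0,0,35],[0,0,-20,0,0,0,35],[-6,-10,-12,0,0,0,35],[-12,-22,-8,0,0,0,35],[-18,-32,0,0,0,0,35],[-18,-34,0,0,0,0,35],[-18,-34,0,0,0,0,35]]])

```text
time_s: 18.7
eef_pos: [0.5274, 0.1915, 0.0695]
eef_rot: [0.0, -0.0, 1.0, -0.0]
wrist_force: [0.7, 0.4, -1.3]
opening: 0.461
grasp_force: 60.4
```

Request:
jog_arm(series=[[[-18,-34,0,0,0,0,35],[-18,-34,0,0,0,0,35],[-16,-30,0,0,0,0,35],[-10,-18,0,0,0,0,35],[-6,-10,0,0,0,0,35],[0,0,0,0,0,0,35],[0,0,0,0,0,0,35],[0,0,0,0,0,0,35],[0,0,0,0,0,0,35],[0,0,0,0,0,0,35]]])

```text
time_s: 19.7
eef_pos: [0.5943, 0.0682, 0.0688]
eef_rot: [-0.0, -0.001, 1.0, 0.0]
wrist_force: [0.1, -0.5, -0.5]
opening: 0.465
grasp_force: 60.5
```

```bash
cat > chk.py <<'E'
import sys
from v import *
tag=sys.argv[1]; c=pickle.load(open(tag+".pkl","rb"));C=cloud(c)
for a,b,r in((.009,.015,.05),(.034,.043,.035)): print("foot" if a<.02 else "large",*top(c,C,(.594,.067),a,b,r)[:-1])
E
python3 look.py w8 .594 .067 .0795 .085 .02 .2; python3 held.py w8 -.048; python3 chk.py w8
```

```text
[0.5975 0.068 ] 0.0099 z 0.0813 mean [0.5981 0.0681] 401 bore [0.5889 0.073 ]
offset tool mm [-3.1 -0.1]
eef [0.5944 0.0681 0.0688] [-1.    -0.001  0.   ] open 0.465 F [-0.7  0.  -0.1] t 19.75
top z tool -0.047
bore ctr tool mm [1.35 0.54] r 16.48 36 x range [-0.019   0.0216]
foot [0.5942 0.0679] 0.0448 z 0.0113 mean [0.5781 0.0681] 3868 bore 
large [0.5943 0.0676] 0.0308 z 0.038 mean [0.5842 0.0674] 2140 bore [0.5877 0.0662]
```

View pics/w8.png

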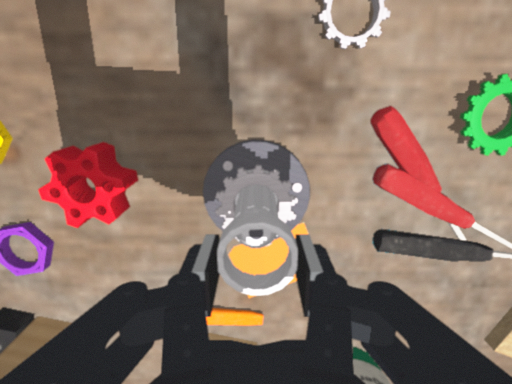

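Request:
jog_arm(series=[[[-1.1,-0.8,5,0,0,0,35],[0,0,6,0,0,0,35],[0,0,6,0,0,0,35],[0,0,8,0,0,0,35],[0,0,8,0,0,0,35],[0,0,8,0,0,0,35],[0,0,8,0,0,0,35],[0,0,6,0,0,0,35],[0,0,4,0,0,0,35],[0,0,1,0,0,0,35]]])

```text
time_s: 20.75
eef_pos: [0.5954, 0.0666, 0.0081]
eef_rot: [-0.0, -0.0, 1.0, 0.0]
wrist_force: [-0.8, 0.2, -0.7]
opening: 0.461
grasp_force: 60.5
```

Request:
jog_arm(series=[[[0,0,1,0,0,0,35],[0,0,1,0,0,0,35],[0,0,1,0,0,0,35],[0,0,0.5,0,0,0,35],[0,0,0,0,0,0,35],[0,0,0,0,0,0,35],[0,0,0,0,0,0,35],[0,0,0,0,0,0,35],[0,0,0,0,0,0,35],[0,0,0,0,0,0,35]]])

```text
time_s: 21.75
eef_pos: [0.5957, 0.0665, 0.0053]
eef_rot: [0.0, -0.0, 1.0, -0.0]
wrist_force: [0.0, 0.0, -0.2]
opening: 0.457
grasp_force: 60.5
```

Request:
jog_arm(series=[[[0,0,0.7,0,0,0,35],[0,0,0,0,0,0,35],[0,0,0,0,0,0,60],[0,0,0,0,0,0,85],[0,0,0,0,0,0,85],[0,0,-6,0,0,0,85],[0,0,-12,0,0,0,85],[0,0,-18,0,0,0,85],[0,0,-20,0,0,0,85],[0,0,-14,0,0,0,85]]])

```text
time_s: 22.75
eef_pos: [0.5968, 0.0665, 0.0772]
eef_rot: [0.001, -0.0, 1.0, -0.0]
wrist_force: [-0.4, -0.9, 0.6]
opening: 0.997
grasp_force: 0.0
```

Request:
jog_arm(series=[[[8,4,0,0,0,0,85],[18,9,0,0,0,0,85],[25,13,0,0,0,0,85],[25,13,0,0,0,0,85],[25,13,0,0,0,0,85],[18,9,-2,0,0,0,85],[12,6,0,0,0,0,85],[5.7,2.5,0,0,0,0,85],[0,0,0,0,0,0,85],[0,0,0,0,0,0,85]]])

```text
time_s: 23.75
eef_pos: [0.4598, 0.1358, 0.0767]
eef_rot: [0.0, 0.0, 1.0, -0.0]
wrist_force: [-0.1, -0.5, -0.3]
opening: 0.994
grasp_force: 0.0
```

Request:
jog_arm(series=[[[0,0,5,0,0,0,85],[0,0,5,0,0,0,85],[0,0,2,0,0,0,85],[0,0,0,0,0,0,85],[0,0,0,0,0,0,85],[0,0,0,0,0,0,85],[0,0,0,0,0,0,85],[0,0,0,0,0,0,85],[0,0,0,0,0,0,85],[0,0,0,0,0,0,85]]])

```text
time_s: 24.75
eef_pos: [0.4591, 0.136, 0.0647]
eef_rot: [0.0, -0.0, 1.0, 0.0]
wrist_force: [0.2, -0.1, -0.2]
opening: 0.994
grasp_force: 0.0
```

```bash
python3 look.py w9 .458 .136 .0095 .015 .032 .04; cat > stack.py <<'E'
from v import *
c=shot("scene");C=cloud(c);b=(170,215,225,265);P=C[b[0]:b[1],b[2]:b[3]].reshape(-1,3);P=P[np.hypot(P[:,0]-.596,P[:,1]-.067)<.05]
cv2.imwrite("pics/stack.png",c["frame"][150:250,195:295])
r=np.hypot(P[:,0]-.5955,P[:,1]-.0675)
print("annulus z hist",np.histogram(P[(r>.0165)&(r<.022)][:,2],bins=np.arange(.02,.09,.004)))
E
python3 stack.py
```

```text
[0.4584 0.1361] 0.0249 z 0.0109 mean [0.4574 0.1367] 995 bore [0.4592 0.136 ]
offset tool mm [0.7 0.1]
tip z [-0.0498 -0.0477] x [-0.0094  0.0122] y [-0.0551  0.056 ]
eef [0.4591 0.136  0.0647] [-1. -0. -0.] open 0.995 F [-0.8 -0.3 -0.2] t 24.8
annulus z hist (array([23, 16,  4,  0,  9, 10,  7,  9,  9,  0,  0,  0,  0,  0,  0,  0,  0]), array([0.02 , 0.024, 0.028, 0.032, 0.036, 0.04 , 0.044, 0.048, 0.052,
       0.056, 0.06 , 0.064, 0.068, 0.072, 0.076, 0.08 , 0.084, 0.088]))
```

Request:
jog_arm(series=[[[0,0,12,0,0,0,85],[0,0,20,0,0,0,85],[0,0,20,0,0,0,85],[0,0,20,0,0,0,85],[0,0,14,0,0,0,85],[0,0,8,0,0,0,85],[0,0,4,0,0,0,85],[0,0,2,0,0,0,85],[0,0,0.5,0,0,0,85],[0,0,0,0,0,0,85]]])

```text
time_s: 25.85
eef_pos: [0.4596, 0.136, -0.0354]
eef_rot: [0.001, -0.0, 1.0, 0.0]
wrist_force: [1.2, 0.5, 0.5]
opening: 0.997
grasp_force: 0.0
```

Request:
jog_arm(series=[[[0,0,0,0,0,0,65],[0,0,0,0,0,0,40],[0,0,0,0,0,0,40],[0,0,0,0,0,0,40],[0,0,0,0,0,0,40],[0,0,0,0,0,0,40],[0,0,0,0,0,0,40],[0,0,0,0,0,0,40],[0,0,0,0,0,0,40],[0,0,0,0,0,0,40]]])

```text
time_s: 26.85
eef_pos: [0.4594, 0.136, -0.0348]
eef_rot: [0.0, -0.0, 1.0, -0.0]
wrist_force: [-3.5, -0.7, 12.2]
opening: 0.548
grasp_force: 59.5
```

Request:
jog_arm(series=[[[0,0,-6,0,0,0,40],[0,0,-14,0,0,0,40],[0,0,-20,0,0,0,40],[0,0,-20,0,0,0,40],[-4,-2,-20,0,0,0,40],[-12,-6,-14,0,0,0,40],[-20,-10,-8,0,0,0,40],[-24,-12,-3,0,0,0,40],[-24,-12,0,0,0,0,40],[-22,-11,0,0,0,0,40]]])

```text
time_s: 27.85
eef_pos: [0.5662, 0.0825, 0.0695]
eef_rot: [0.0, -0.0, 1.0, -0.0]
wrist_force: [-1.0, 0.3, -1.0]
opening: 0.544
grasp_force: 61.5
```

Request:
jog_arm(series=[[[-16,-8,0,0,0,0,40],[-10,-6,0,0,0,0,40],[-4,-2,0,0,0,0,40],[0,0,0,0,0,0,40],[0,0,0,0,0,0,40],[0,0,0,0,0,0,40],[0,0,0,0,0,0,40],[0,0,0,0,0,0,40],[0,0,0,0,0,0,40],[0,0,0,0,0,0,40]]])

```text
time_s: 28.85
eef_pos: [0.595, 0.0671, 0.0691]
eef_rot: [0.0, -0.0, 1.0, -0.0]
wrist_force: [-1.0, 0.5, -0.7]
opening: 0.548
grasp_force: 61.5
```

```bash
python3 look.py w10 .594 .067 .0795 .085 .02 .2; python3 held.py w10 -.046; python3 chk.py w10
```

```text
[0.5944 0.0674] 0.011 z 0.0813 mean [0.5983 0.0677] 390 bore [0.5844 0.0672]
offset tool mm [0.6 0.3]
eef [0.595  0.0671 0.0691] [-1. -0. -0.] open 0.543 F [-0.2 -0.7 -0.9] t 28.9
top z tool -0.0454
bore ctr tool mm [1.03 0.47] r 16.45 36 x range [-0.0229  0.0254]
foot [0.5945 0.0679] 0.0448 z 0.0112 mean [0.5785 0.068 ] 3898 bore 
large [0.5946 0.0675] 0.0309 z 0.038 mean [0.5821 0.0687] 1555 bore [0.596  0.0522]
```

View pics/w10.png

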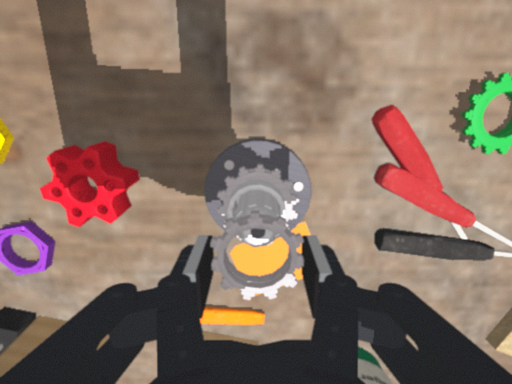

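Request:
jog_arm(series=[[[-0.4,0,4,0,0,0,40],[0,0,5,0,0,0,40],[0,0,5,0,0,0,40],[0,0,6,0,0,0,40],[0,0,7,0,0,0,40],[0,0,7,0,0,0,40],[0,0,6,0,0,0,40],[0,0,4,0,0,0,40],[0,0,3,0,0,0,40],[0,0,1,0,0,0,40]]])

```text
time_s: 29.9
eef_pos: [0.5953, 0.0671, 0.0207]
eef_rot: [-0.0, -0.0, 1.0, 0.0]
wrist_force: [-0.5, -0.2, -0.1]
opening: 0.542
grasp_force: 61.5
```

Request:
jog_arm(series=[[[0,0,0.7,0,0,0,40],[0,0,0.7,0,0,0,40],[0,0,0.6,0,0,0,40],[0,0,0.5,0,0,0,40],[0,0,0,0,0,0,40],[0,0,0,0,0,0,40],[0,0,0,0,0,0,40],[0,0,0,0,0,0,40],[0,0,0,0,0,0,40],[0,0,0,0,0,0,40]]])

```text
time_s: 30.9
eef_pos: [0.5955, 0.0671, 0.0186]
eef_rot: [0.0, -0.0, 1.0, 0.0]
wrist_force: [-0.6, 0.1, -0.4]
opening: 0.542
grasp_force: 61.5
```

Request:
jog_arm(series=[[[0,0,0.6,0,0,0,40],[0,0,0.4,0,0,0,40],[0,0,0,0,0,0,40],[0,0,0,0,0,0,65],[0,0,0,0,0,0,85],[0,0,-2,0,0,0,85],[0,0,-10,0,0,0,85],[0,0,-16,0,0,0,85],[0,0,-18,0,0,0,85],[0,0,-12,0,0,0,85]]])

```text
time_s: 31.9
eef_pos: [0.5968, 0.067, 0.0785]
eef_rot: [0.002, -0.0, 1.0, -0.0]
wrist_force: [0.3, -1.2, 1.2]
opening: 0.997
grasp_force: 0.0
```

Request:
jog_arm(series=[[[8,-12,0,0,0,0,85],[18,-28,0,0,0,0,85],[22,-34,0,0,0,0,85],[22,-34,0,0,0,0,85],[22,-34,0,0,0,0,85],[22,-34,0,0,0,0,85],[22,-34,0,0,0,0,85],[14,-22,0,0,0,0,85],[7,-11.6,0,0,0,0,85],[0,0,0,0,0,0,85]]])

```text
time_s: 32.9
eef_pos: [0.4374, -0.1777, 0.0754]
eef_rot: [-0.0, 0.001, 1.0, 0.0]
wrist_force: [0.3, 0.4, 0.5]
opening: 0.995
grasp_force: 0.0
```

Request:
jog_arm(series=[[[0,0,5,0,0,0.06,85],[0,0,5,0,0,0.08,85],[0,0,0,0,0,0.08,85],[0,0,0,0,0,0.08,85],[0,0,0,0,0,0.05,85],[0,0,0,0,0,0,85],[0,0,0,0,0,0,85],[0,0,0,0,0,0,85],[0,0,0,0,0,0,85],[0,0,0,0,0,0,85]]])

```text
time_s: 33.9
eef_pos: [0.4385, -0.1765, 0.0656]
eef_rot: [0.0, 0.174, 0.985, 0.0]
wrist_force: [0.2, -0.0, 0.3]
opening: 0.992
grasp_force: 0.0
```

```bash
python3 look.py w11 .438 -.176 .009 .015 .032 .04; python3 - <<'E'
from v import *
c=pickle.load(open("w11.pkl","rb"));C=cloud(c)
P=top(c,C,(.438,-.176),.009,.015,.032)[-1][:,:2]
a=np.deg2rad(np.arange(0,60,.5)); w=[sum(np.ptp(P@[np.cos(t+k*np.pi/3),np.sin(t+k*np.pi/3)]) for k in range(3)) for t in a]
i=int(np.argmin(w));print("flat normal deg mod60",np.rad2deg(a[i]),"mean width",w[i]/3)
p,RT,o=tool();print("y_tool angle",np.rad2deg(np.arctan2(RT[1,1],RT[0,1])))
for k in range(3):
    n=np.array([np.cos(a[i]+k*np.pi/3),np.sin(a[i]+k*np.pi/3)]);q=P@n;print((q.max()+q.min())/2,n.round(3))
E
python3 stack.py
```

```text
[ 0.4385 -0.1763] 0.026 z 0.0108 mean [ 0.4375 -0.1759] 1322 bore [ 0.4391 -0.1767]
offset tool mm [0.1 0.2]
tip z [-0.0499 -0.0478] x [-0.0093  0.0123] y [-0.0553  0.0558]
eef [ 0.4385 -0.1766  0.0656] [-0.94   0.342 -0.   ] open 0.999 F [ 0.9  0.9 -0.1] t 33.95
flat normal deg mod60 8.0 mean width 0.045766226089506944
y_tool angle 69.97410801434401
0.4095111493458128 [0.99  0.139]
0.0008857643632667698 [0.375 0.927]
-0.40901429041933807 [-0.616  0.788]
annulus z hist (array([17, 18,  7,  0, 16, 17, 18, 19, 19, 13, 18, 20,  0,  1,  0,  0,  0]), array([0.02 , 0.024, 0.028, 0.032, 0.036, 0.04 , 0.044, 0.048, 0.052,
       0.056, 0.06 , 0.064, 0.068, 0.072, 0.076, 0.08 , 0.084, 0.088]))
```

View pics/w11.png

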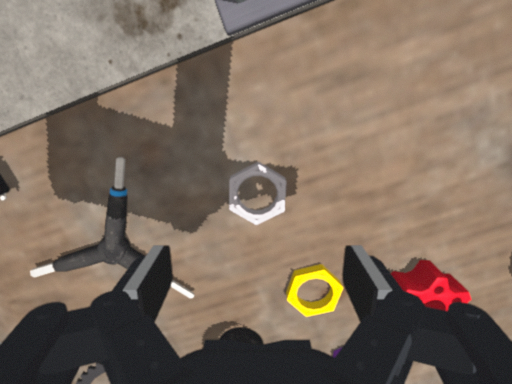

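Request:
jog_arm(series=[[[-0.7,0,12,0,0,0.035,85],[0,0,20,0,0,0,85],[0,0,20,0,0,0,85],[0,0,20,0,0,0,85],[0,0,14,0,0,0,85],[0,0,8,0,0,0,85],[0,0,4,0,0,0,85],[0,0,2,0,0,0,85],[0,0,0.5,0,0,0,85],[0,0,0,0,0,0,85]]])

```text
time_s: 35.0
eef_pos: [0.4396, -0.1771, -0.0344]
eef_rot: [0.0, 0.191, 0.982, -0.0]
wrist_force: [0.5, 0.6, 0.1]
opening: 1.0
grasp_force: 0.0
```

Request:
jog_arm(series=[[[0,0,0,0,0,0,65],[0,0,0,0,0,0,38],[0,0,0,0,0,0,38],[0,0,0,0,0,0,38],[0,0,0,0,0,0,38],[0,0,0,0,0,0,38],[0,0,0,0,0,0,38],[0,0,0,0,0,0,38],[0,0,0,0,0,0,38],[0,0,0,0,0,0,38]]])

```text
time_s: 36.0
eef_pos: [0.4395, -0.177, -0.0342]
eef_rot: [0.0, 0.191, 0.982, -0.0]
wrist_force: [-1.6, 0.8, 6.6]
opening: 0.523
grasp_force: 61.1
```

Request:
jog_arm(series=[[[0,0,-6,0,0,0,38],[0,0,-14,0,0,0,38],[0,0,-18,0,0,-0.064,38],[0,0,-18,0,0,-0.064,38],[0,0,-18,0,0,-0.064,38],[0,0,-14,0,0,-0.064,38],[0,0,-10,0,0,-0.064,38],[0,0,-6,0,0,-0.064,38],[-8,12,0,0,0,0,38],[-16,25,0,0,0,0,38]]])

```text
time_s: 37.0
eef_pos: [0.4632, -0.1408, 0.0698]
eef_rot: [0.0, 0.002, 1.0, -0.0]
wrist_force: [0.7, 0.6, -1.8]
opening: 0.514
grasp_force: 61.5
```

Request:
jog_arm(series=[[[-22,34,0,0,0,0,38],[-22,34,0,0,0,0,38],[-22,34,0,0,0,0,38],[-22,34,0,0,0,0,38],[-20,32,0,0,0,0,38],[-14,22,0,0,0,0,38],[-7,12,0,0,0,0,38],[-3,5.5,0,0,0,0,38],[0,0,0,0,0,0,38],[0,0,0,0,0,0,38]]])

```text
time_s: 38.0
eef_pos: [0.5948, 0.0666, 0.0689]
eef_rot: [-0.0, 0.001, 1.0, -0.0]
wrist_force: [0.2, 0.1, -0.7]
opening: 0.515
grasp_force: 61.5
```

Request:
jog_arm(series=[[[0,0,0,0,0,0,38],[0,0,0,0,0,0,38],[0,0,0,0,0,0,38],[0,0,0,0,0,0,38],[0,0,0,0,0,0,38],[0,0,0,0,0,0,38],[0,0,0,0,0,0,38],[0,0,0,0,0,0,38],[0,0,0,0,0,0,38],[0,0,0,0,0,0,38]]])

```text
time_s: 39.0
eef_pos: [0.5954, 0.0676, 0.0691]
eef_rot: [-0.0, 0.0, 1.0, 0.0]
wrist_force: [-0.3, 0.4, -0.3]
opening: 0.517
grasp_force: 61.5
```

```bash
python3 look.py w12 .594 .067 .0795 .085 .02 .2; python3 held.py w12 -.046; python3 chk.py w12
```

```text
[0.5969 0.0674] 0.01 z 0.0812 mean [0.5981 0.0679] 406 bore [0.5873 0.0661]
offset tool mm [-1.5 -0.2]
eef [0.5954 0.0676 0.0691] [-1.     0.001 -0.   ] open 0.515 F [-0.2 -0.5 -0.8] t 39.05
top z tool -0.0449
bore ctr tool mm [1.18 0.5 ] r 16.51 36 x range [-0.0237  0.0263]
foot [0.5942 0.0677] 0.0444 z 0.0113 mean [0.5767 0.0677] 3756 bore 
large [0.5939 0.0677] 0.0305 z 0.038 mean [0.5799 0.0686] 1340 bore
```

Request:
jog_arm(series=[[[0,-0.4,3,0,0,0,38],[0,0,4,0,0,0,38],[0,0,4,0,0,0,38],[0,0,5,0,0,0,38],[0,0,5,0,0,0,38],[0,0,5,0,0,0,38],[0,0,4,0,0,0,38],[0,0,3,0,0,0,38],[0,0,2,0,0,0,38],[0,0,1,0,0,0,38]]])

```text
time_s: 40.05
eef_pos: [0.5953, 0.0672, 0.0329]
eef_rot: [-0.0, 0.0, 1.0, 0.0]
wrist_force: [0.4, 0.1, -0.6]
opening: 0.516
grasp_force: 61.5
```

Request:
jog_arm(series=[[[0,0,1,0,0,0,38],[0,0,0.7,0,0,0,38],[0,0,0.5,0,0,0,38],[0,0,0.3,0,0,0,38],[0,0,0,0,0,0,38],[0,0,0,0,0,0,38],[0,0,0,0,0,0,38],[0,0,0,0,0,0,38],[0,0,0,0,0,0,38],[0,0,0,0,0,0,38]]])

```text
time_s: 41.05
eef_pos: [0.5955, 0.0672, 0.0308]
eef_rot: [0.0, 0.0, 1.0, -0.0]
wrist_force: [-0.8, -0.3, 2.6]
opening: 0.513
grasp_force: 61.9
```

In contact (2.6 N). Releasing, then lifting and backing away.

Request:
jog_arm(series=[[[0,0,0,0,0,0,60],[0,0,0,0,0,0,85],[0,0,0,0,0,0,85],[0,0,-3,0,0,0,85],[0,0,-10,0,0,0,85],[0,0,-18,0,0,0,85],[0,0,-20,0,0,0,85],[0,0,-20,0,0,0,85],[0,0,-20,0,0,0,85],[0,0,-10,0,0,0,85]]])

```text
time_s: 42.05
eef_pos: [0.5968, 0.0671, 0.1346]
eef_rot: [0.002, 0.0, 1.0, -0.0]
wrist_force: [-0.7, 0.5, 0.2]
opening: 0.994
grasp_force: 0.0
```

Request:
jog_arm(series=[[[10,0,0,0,0,0,85],[20,0,0,0,0,0,85],[25,0,0,0,0,0,85],[25,0,0,0,0,0,85],[20,0,0,0,0,0,85],[10,0,0,0,0,0,85],[0,0,0,0,0,0,85],[0,0,0,0,0,0,85],[0,0,0,0,0,0,85],[0,0,0,0,0,0,85]]])

```text
time_s: 43.05
eef_pos: [0.486, 0.0671, 0.1315]
eef_rot: [0.0, 0.0, 1.0, -0.0]
wrist_force: [1.6, 0.0, -0.4]
opening: 0.989
grasp_force: 0.0
```

```bash
python3 stack.py; python3 - <<'E'
from v import *
d=shot("side");C=cloud(d);P=C[160:225,240:300].reshape(-1,3)
T=P[(np.hypot(P[:,0]-.597,P[:,1]-.066)<.032)&(P[:,2]>.073)&(P[:,2]<.0785)&(np.hypot(P[:,0]-.597,P[:,1]-.066)>.017)]
print("nut top",np.median(T[:,2]),len(T),cv2.minEnclosingCircle(T[:,:2].astype(np.float32)))
s=cv2.imread("pics/stack.png");cv2.imwrite("pics/c13.png",np.hstack([cv2.resize(s[20:80,20:80],(400,400),interpolation=2),cv2.resize(d["frame"][160:230,235:305],(400,400),interpolation=2)]))
E
```

```text
annulus z hist (array([17, 17,  6,  1, 14, 24, 17, 15, 19, 17, 14,  6,  6, 14, 22,  0,  0]), array([0.02 , 0.024, 0.028, 0.032, 0.036, 0.04 , 0.044, 0.048, 0.052,
       0.056, 0.06 , 0.064, 0.068, 0.072, 0.076, 0.08 , 0.084, 0.088]))
nut top 0.07579959399765318 70 ((0.598135232925415, 0.06588814407587051), 0.026439836248755455)
```

View pics/c13.png

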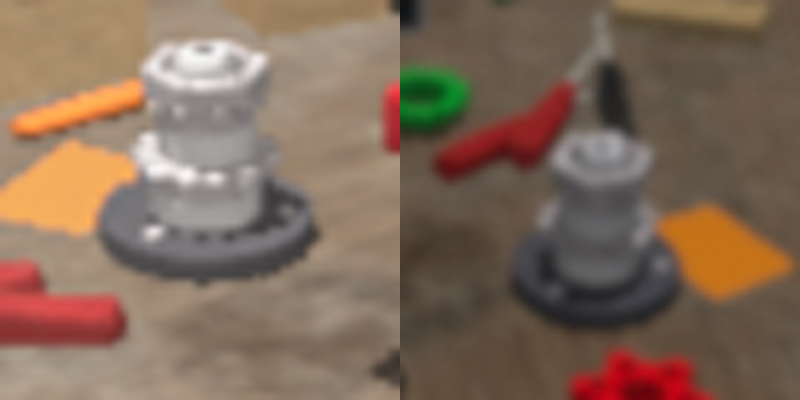

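The crop shows the large sprocket, sleeve, small sprocket and nut stacked flat on the post. The nut's top is at 0.076 m against 0.077 m expected. The red tool hasn't moved, and the gripper never came near the cup.

```bash
python3 -c "
from bench import ctrl
print(ctrl.hand_in())"
```

```text
the job is handed in; nothing more can be done
None
```

The large sprocket, spacer sleeve, small sprocket and hex lock nut are stacked flat in that order on the post; I left the cup and red tool alone and handed the job in at about 43 s.

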